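# Lock the battery cover of a motel door lock with a screwdriver

## Robot

A 6-joint arm with a two-finger parallel gripper is mounted at the origin on the work surface. World frame = base frame: x ahead of the robot, y to its left, z up, the work surface at z = 0. Lengths are in m, angles in rad, forces in N, time in s.
With the tool pointing down it reaches from about 0.3 to 0.85 m from the base axis. Payload 5.4 kg.
Tool frame: the origin (TCP) lies on the centre line of the jaws, within the pads' length; the fingertips stand 19 mm ahead of it and the grasp point (between the pads) is the TCP; z points along the fingers, y is the direction in which the jaws open and shut (so a half turn about z gives the same grasp; the last joint's range is limited). The gripper opens to 85 mm and grips with 20 to 120 N. Pads are 22 mm wide; open, the fingers measure 114 mm over their backs; the gripper's body (76 mm by 85 mm) begins 54 mm behind the grasp point. The pads swing forward as they close: fully open they stand 13 mm farther back than shut.
Start: joints at [1.062, 0.158, 1.597, -0, 1.386, -0.21], TCP at [0.169, 0.55, 0.25] pointing down, gripper open.
Joint ranges: [-2.91, 2.91], [-0.94, 2.29], [0.18, 2.7], [-1.29, 4.43], [0.17, 2.64], [-3, 3]. Speed limits (rad/s): [2.57, 2.57, 3.14, 3.14, 3.14, 3.14].

## Interface

Orientations are given as a unit quaternion [x, y, z, w].
In Python, from plant import monitor, vision, arm gives the robot as it stands.
- The arm moves only by the shell command python3 -m creep 'ROWS'. ROWS is text: rows parted by semicolons, each of 7 numbers parted by spaces: the opening, from -1 (shut) to 1 (fully open), so that 0 is half open, then the shift along the tool's x, y, z in mm, then the turn, a rotation vector about the tool's x, y, z in degrees. A call has 1 to 20 rows; each row shifts and turns the commanded pose from where the row before left it, along the tool's axes as they then stand; what a row does not reach is not made up. A row lasts 1/10 s, in which the tool goes at most 50 mm and 8.59 degrees, less where a joint would pass 70% of its speed; a pose out of reach is approached as far as the arm can. A call is refused whole if a number of a shift passes 50 or a number of a turn 8.59, either way. A call with a gripper value outside its range is refused whole. The fingers move at their own pace and stop on an object; the grip force is fixed at half the most. Time passes only in rows, so rows that do not move let the fingers close. It gives the time, the measured TCP pose, the force and the opening at its end, in the units of the state.
- monitor.sense(): the state, without advancing time (a new reading comes with each control period).
- vision.get_image(name): name is "side" or "top" or "wrist"; returns a dict with "pixels" (384x512x3 uint8, blue, green, red), "vfov" (degrees; the focal length in pixels is half the picture's height over the tangent of half this angle, whatever the lens; pixels are square), "cx", "cy" (the principal point, pixels), "eye" and "rotation" of the camera in the world; the wrist camera has in their place "T_tool_cam" (4x4, takes a point from camera to tool coordinates, whose origin is the TCP and whose axes are the flange's). Camera axes: x right, y down, z forward; pixel columns grow to the right and rows downward; lengths in m; the calibration is good to about 2 mm. A picture is of the moment at which its call begins: read the wrist's pose just before it. There is no depth.
- arm.finish_job(): hands the job in, once; it reports no verdict.
The state is a dict: "time_s": time; "q": joint angles; "qvel": joint speeds; "joint_efforts": joint torques, N m; "position": TCP position; "ee_rot": TCP orientation; "force": force on the tool from outside, world axes, zero at the start; "torque": the same for the moment, N m; "finger_gap": finger opening in m.
Only numpy, scipy, OpenCV 4.12 (cv2) and the standard library are available. Lean on these libraries where they do the work, as an engineer would, in place of code of your own. Each camera call takes 0.05 s, during which the arm holds its last target.

## Task

Take the yellow-handled flat-blade screwdriver out of its wooden stand, seat its blade in the slot of the big brass screw on the battery cover of the door lock lying on the counter, push the sprung screw in and, keeping it pushed in, turn it clockwise until it stops. Then put the screwdriver back upright, all the way down, in its hole in the stand and let go.

Things in the scene. Friction and masses are not known exactly. Their poses are not given: they have to be found in the camera images.
- flat_driver: Loose flat-blade screwdriver, yellow handle, 138 mm long, upright in a stand hole (not the red cross-tip one). Origin: middle of the blade's end (tip); z up the shank, x along blade width. Blade 14 (x) x 4 mm (y), shank 7 mm dia. Black flange 36 mm dia, 60 to 66 mm above the tip, rests on the stand. Handle 66 to 132 mm above the tip, 28 x 28 mm square, flats facing x and y; round cap above. 90 g.
- stand: Fixed wooden block, 70 (x) x 165 (y) x 65 mm high, origin at the centre of its underside, z up. Two upright through holes, 23 mm in diameter, at x = 0, y = +50 and -50 mm: one holds the yellow driver, the other a red one of the same size, its top 143 mm up (lift clear of it); which is which varies. A driver fully home stands on its flange, its tip 5 mm above the counter.
- screw_slot (a point): Centre of the slot's floor in the sprung brass screw, on its axis, 50 mm above the counter at rest; moves with the screw. x along the slot, z up. Head 44 mm dia, top 12 mm above the slot floor. Slot open-ended, 40 mm long, 7 mm wide in its lower 4 mm, flared to 17 mm at the top. Pushes down 5 mm to a stop (2 N rising to 10 N); 3 mm is a good push. Lock fixed; cover top at 40 mm.
- screw (a joint): Turn of the brass screw, rad, growing clockwise seen from above: 0 open, 1.5 at the stop (locked, slot in line with the two white marks on the black cover). Starts between 0.15 and 0.5. Friction about 0.05 N m: it stays where it is left. The blade has about 0.22 rad of play in the slot. The lock's lever, 79 mm high, is 185 mm from the screw.
There are look-alikes about, which are no part of the job. Of the things like the stand, leave any that is pink or turquoise; of the rest the smaller one is meant.

How it is judged:
By the outcome, as a careful person would: the job done as asked, in the order asked, and still so for the second after the job is handed in, with the robot touching nothing.
It also fails if it takes over 51 s, if anything falls off the work surface, if the arm or the gripper's body presses on something with over 40 N, if the wrist force passes 120 N, or if a joint passes its speed limit or range.

## Working session

There is one attempt and no reset: what is moved stays moved. The work goes in short steps, Python scripts to look and compute and a shell command to move; the robot and the scene stay as the last step left them, time stands still between calls to the robot, and variables do not carry over. Pictures are saved under pics/ and viewed, and the job is handed in when it is done.

```bash
mkdir -p pics; ls
python3 - <<'E'
from plant import monitor, vision, arm
import cv2
print(monitor.sense())
for n in ("side","top","wrist"):
    d=vision.get_image(n); cv2.imwrite(f"pics/{n}0.png",d["pixels"])
    print(n,{k:v for k,v in d.items() if k!="pixels"})
E
```

```text
pics
{'time_s': 0.0, 'q': array([ 1.06193652e+00,  1.59066406e-01,  1.59823274e+00, -1.59053790e-05,
        1.38619259e+00, -2.10109042e-01]), 'qvel': array([-8.71532344e-05, -5.55123892e-04, -1.60416728e-03,  1.32876855e-03,
        7.05538405e-04, -1.04129120e-03]), 'joint_efforts': array([-1.53893816e-03, -3.95997870e+01, -3.31426299e+01, -3.65175511e-04,
        8.40499270e-03, -8.50799665e-06]), 'position': array([0.16898638, 0.54901764, 0.24930686]), 'ee_rot': array([ 1.48818981e-01,  9.88863999e-01, -8.91596471e-04, -3.26724825e-04]), 'force': array([-0.25757678, -0.12390364,  1.29733268]), 'torque': array([0.06366249, 0.03047661, 0.00688299]), 'finger_gap': 0.08517297215064437}
side {'vfov': 57.374025756731186, 'cx': 254.37207257291257, 'cy': 177.03750595957624, 'eye': array([ 0.06269769, -0.77726763,  0.53895383]), 'rotation': array([ 0.84339714, -0.22941834,  0.1375309 , -0.46597612])}
top {'vfov': 51.15947719601693, 'cx': 256.54766024875494, 'cy': 188.12781983123193, 'eye': array([ 0.36846989, -0.12098763,  1.02646715]), 'rotation': array([ 0.71308753, -0.69937287,  0.04243031, -0.02415423])}
wrist {'vfov': 64.36422917605084, 'cx': 258.16110791338804, 'cy': 189.96290033133906, 'T_tool_cam': array([[ 1.04342835e-04, -9.47500528e-01, -3.19754185e-01,
         8.20139678e-02],
       [ 9.99999951e-01,  1.93129337e-04, -2.45961814e-04,
         1.67666718e-04],
       [ 2.94802862e-04, -3.19754143e-01,  9.47500502e-01,
        -1.23092454e-01],
       [ 0.00000000e+00,  0.00000000e+00,  0.00000000e+00,
         1.00000000e+00]])}
```

View pics/top0.png

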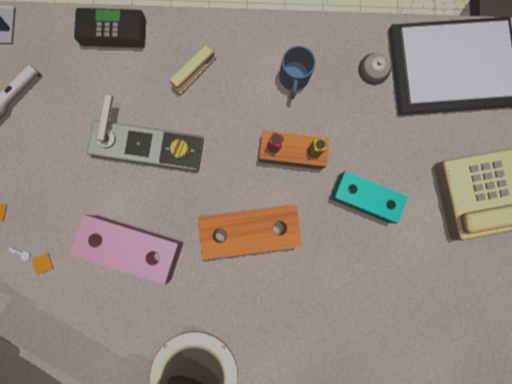

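View pics/side0.png

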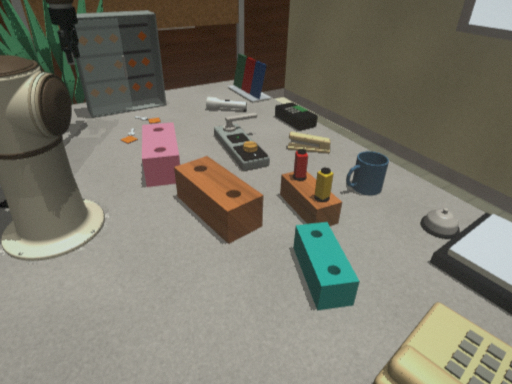

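View pics/wrist0.png

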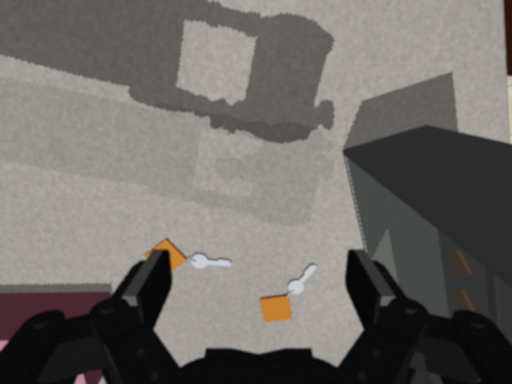

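Candidates: small wooden stand at top (294,149), holding red (276,142) and yellow (319,147) drivers. Look-alikes: big wooden stand (250,232), empty; pink (125,248); turquoise (371,197). I choose the smaller wooden one and its yellow driver. The screw is at (179,149) on the lock. I'll check all this in crops.

```bash
cat > h.py <<'E'
import numpy as np, cv2
from scipy.spatial.transform import Rotation as R
from plant import monitor, vision
def cam(d,s=None):
    f=192/np.tan(np.radians(d["vfov"]/2))
    if "eye" in d: return f,d["cx"],d["cy"],np.array(d["eye"]),R.from_quat(d["rotation"]).as_matrix()
    T=d["T_tool_cam"];Rt=R.from_quat(s["ee_rot"]).as_matrix()
    return f,d["cx"],d["cy"],Rt@T[:3,3]+s["position"],Rt@T[:3,:3]
def proj(c,P):
    f,cx,cy,e,M=c; p=(np.atleast_2d(P)-e)@M
    return np.c_[f*p[:,0]/p[:,2]+cx,f*p[:,1]/p[:,2]+cy]
def back(c,uv,z):
    f,cx,cy,e,M=c; uv=np.atleast_2d(uv)
    r=np.c_[(uv[:,0]-cx)/f,(uv[:,1]-cy)/f,np.ones(len(uv))]@M.T
    return e+r*((z-e[2])/r[:,2])[:,None]
def crop(p,x0,y0,x1,y1,k,name):
    cv2.imwrite("pics/"+name,cv2.resize(p[y0:y1,x0:x1],None,fx=k,fy=k,interpolation=cv2.INTER_CUBIC))
E
python3 - <<'E'
from h import *
t=vision.get_image("top"); s=vision.get_image("side")
crop(t["pixels"],80,85,210,180,6,"tl.png")
crop(t["pixels"],250,115,340,180,8,"ts.png")
crop(s["pixels"],210,100,350,230,5,"s1.png")
c=cam(t)
for n,uv,z in [("yel cap",(319.5,146),.143),("red cap",(275,141),.143),("screw",(179,149),.062),("base?",(250,380),0)]:
    print(n,back(c,uv,z))
# reproject into side
print(proj(cam(s),np.r_[back(c,(319.5,146),.143),back(c,(275,141),.143),back(c,(179,149),.062)]))
E
```

```text
yel cap [[ 0.55007632 -0.28270655  0.143     ]]
red cap [[ 0.55908623 -0.18251909  0.143     ]]
screw [[0.55128271 0.04475427 0.062     ]]
base? [[-0.00851547 -0.13917238  0.        ]]
[[324.05692251 169.13233501]
 [299.96222177 150.0667964 ]
 [249.93009562 144.06181085]]
```

View pics/tl.png

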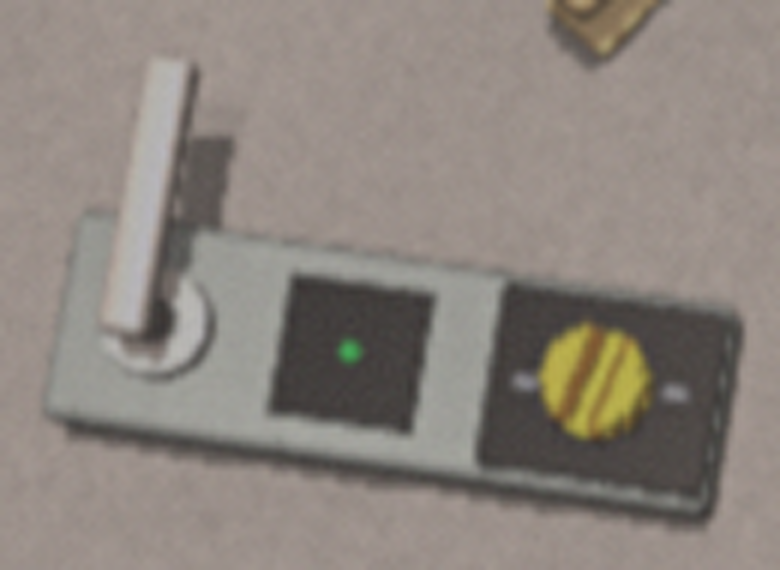

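View pics/ts.png

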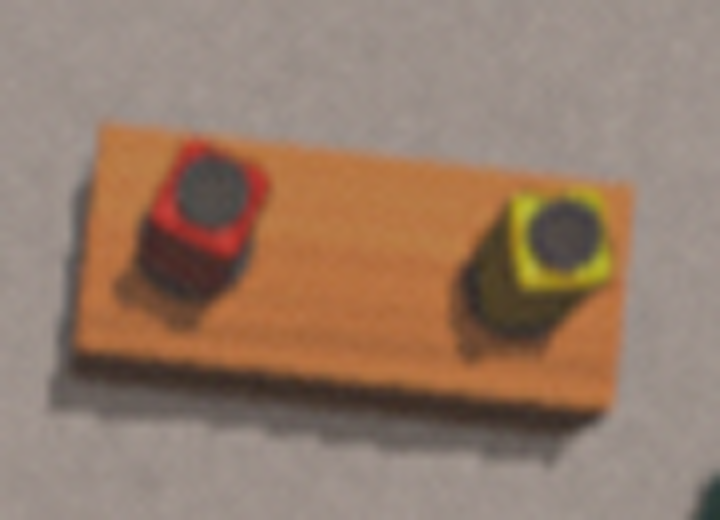

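View pics/s1.png

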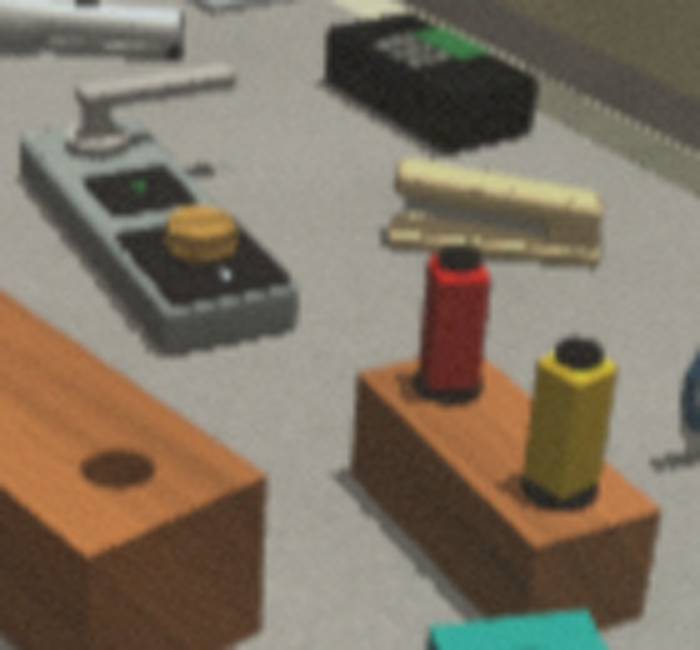

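The crops agree. In top, the yellow driver's cap is at about (320.6,144.5) and red is its neighbour. The screw is at (179,149), its slot about 75° from the white marks. Next I move above the yellow driver for a close look.

```bash
python3 -m creep '1 -16 -18 -2 0 0 0; 1 -32 -36 -2 0 0 0; 1 -32 -36 -2 0 0 0; 1 -32 -36 -2 0 0 0; 1 -32 -36 -2 0 0 0; 1 -32 -36 -2 0 0 0; 1 -32 -36 -2 0 0 0; 1 -32 -36 -2 0 0 0; 1 -32 -36 -2 0 0 0; 1 -32 -36 -2 0 0 0; 1 -32 -36 -2 0 0 0; 1 -32 -36 -2 0 0 0; 1 -32 -36 -2 0 0 0; 1 -32 -36 -2 0 0 0; 1 -32 -36 -2 0 0 0; 1 -32 -36 -2 0 0 0; 1 -32 -36 -2 0 0 0; 1 -32 -36 -2 0 0 0; 1 -32 -36 -2 0 0 0; 1 -16 -18 -2 0 0 0'
python3 - <<'E'
from h import *
s=monitor.sense(); d=vision.get_image("wrist"); cv2.imwrite("pics/w1.png",d["pixels"])
print(s["time_s"],s["position"],s["ee_rot"],s["q"]); s=monitor.sense(); print(s["position"],s["qvel"].round(3))
E
```

```text
time_s: 2.25
position: [0.5494, -0.2866, 0.2895]
ee_rot: [0.15, 0.989, -0.0, -0.0]
force: [-0.2, 1.0, 0.5]
finger_gap: 0.0856
2.25 [ 0.54939106 -0.28662637  0.28951419] [ 1.50044123e-01  9.88679250e-01 -2.26913007e-04 -2.25594099e-04] [-6.75297662e-01  2.50543761e-01  1.41333701e+00 -6.21477614e-04
  1.47787506e+00 -1.94481045e+00]
[ 0.54988574 -0.28865793  0.28967365] [ 0.037 -0.065  0.081  0.011  0.001  0.037]
```

View pics/w1.png

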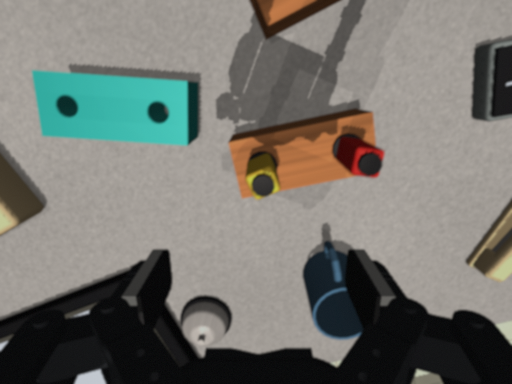

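The wrist view shows the small stand at (305,155), the yellow driver's cap at about (263,185) and the red one at (369,162). Now I measure the yaw in a crop.

Run:
```python
from h import *
s=monitor.sense(); d=vision.get_image("wrist"); cv2.imwrite("pics/w2.png",d["pixels"])
crop(d["pixels"],225,105,385,205,5,"w2c.png")
c=cam(d,s); print(s["position"])
import pickle; pickle.dump((s,d),open("w2.pkl","wb"))
hsv=cv2.cvtColor(d["pixels"],cv2.COLOR_BGR2HSV)
```

```text
[ 0.54988574 -0.28865793  0.28967365]
```

View pics/w2c.png

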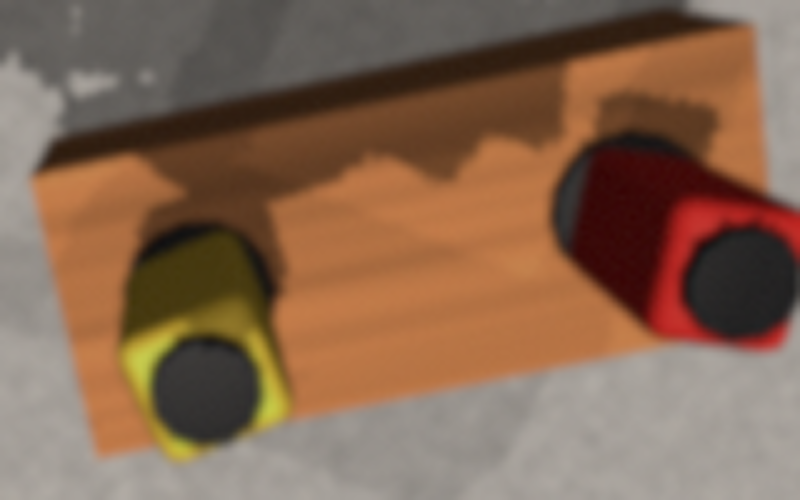

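```bash
cat > a.py <<'E'
from h import *
import pickle; s,d=pickle.load(open("w2.pkl","rb")); c=cam(d,s)
f=lambda L:np.array(L,float)/5+[225,105]
q=back(c,f([(123,347),(242,303),(290,407),(177,460)]),.137); print(q, q.mean(0))
for i in range(4):
    v=q[(i+1)%4]-q[i]; print(np.degrees(np.arctan2(v[1],v[0])), np.linalg.norm(v))
print("cap",back(c,f([(207,390)]),.143), "redcap",back(c,f([(740,283)]),.143))
st=back(c,f([(35,177),(752,25),(97,457)]),.065); print(st)
for v in (st[1]-st[0],st[2]-st[0]): print(np.linalg.norm(v),np.degrees(np.arctan2(v[1],v[0])))
n=(st[1]-st[0])/np.linalg.norm(st[1]-st[0]); m=np.array([-n[1],n[0],0]); 
ct=(st[1]+st[2])/2;print("stand c",ct,"holes",ct-.05*n,ct+.05*n)
E
python3 a.py
```

```text
[[ 0.54344351 -0.29526602  0.137     ]
 [ 0.54193994 -0.27156018  0.137     ]
 [ 0.56414006 -0.26859337  0.137     ]
 [ 0.56799855 -0.29226223  0.137     ]] [ 0.55438052 -0.28192045  0.137     ]
93.6291960203637 0.023753478239133197
7.611864352652554 0.022397487030446698
-80.74111451167045 0.02398129579087627
-173.02570567641098 0.024738079620127154
cap [[ 0.55437214 -0.28225948  0.143     ]] redcap [[ 0.56360911 -0.18438903  0.143     ]]
[[ 0.51792887 -0.31032011  0.065     ]
 [ 0.53325231 -0.14824222  0.065     ]
 [ 0.58667956 -0.31798432  0.065     ]]
0.16280065293638632 84.59910037446657
0.06917657449112367 -6.360971764631242
stand c [ 0.55996594 -0.23311327  0.065     ] holes [ 0.55525974 -0.28289129  0.065     ] [ 0.56467213 -0.18333525  0.065     ]
```

The yellow driver is at (0.5546,-0.2825) and agrees with the hole derived from the stand's corners (0.5553,-0.2829). Handle flats are at about 7° yaw. I rotate the jaws to that and come partway down.

```bash
python3 -m creep '1 -2.5 7.5 0 0 0 0; 1 0 0 12 0 0 8.2; 1 0 0 12 0 0 8.2; 1 0 0 12 0 0 8.2; 1 0 0 12 0 0 8.2; 1 0 0 12 0 0 8.2; 1 0 0 12 0 0 8.2; 1 0 0 12 0 0 8.2; 1 0 0 12 0 0 8.2; 1 0 0 0 0 0 0'
python3 - <<'E'
from h import *
s=monitor.sense(); d=vision.get_image("wrist"); cv2.imwrite("pics/w3.png",d["pixels"])
Rm=R.from_quat(s["ee_rot"]).as_matrix()
print(s["time_s"],s["position"],Rm.round(4)); c=cam(d,s); print(proj(c,[.5546,-.2825,.143]))
E
```

```text
time_s: 3.35
position: [0.5526, -0.274, 0.1924]
ee_rot: [0.66, 0.751, 0.0, -0.002]
force: [-0.4, -0.1, -0.4]
finger_gap: 0.0854
3.35 [ 0.55263307 -0.27395665  0.19244265] [[-0.1281  0.9918 -0.0031]
 [ 0.9918  0.1281  0.0029]
 [ 0.0033 -0.0027 -1.    ]]
[[259.16823293 239.4313641 ]]
```

View pics/w3.png

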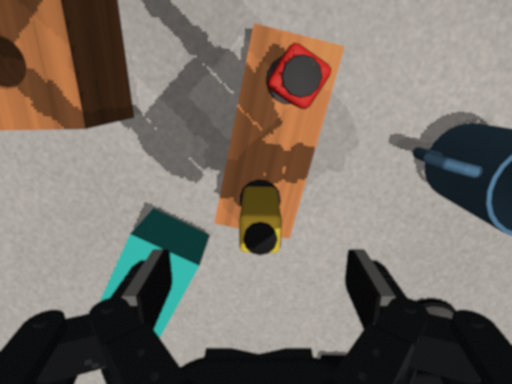

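The cap sits at (260,238), as predicted, with its flats square to the jaws. I descend and close, then lift.

```bash
python3 -m creep '1 -8.7 0.9 0 0 0 0; 1 0 0 22 0 0 0; 1 0 0 25 0 0 0; 1 0 0 25 0 0 0; 1 0 0 15 0 0 0; 1 0 0 0 0 0 0; -1 0 0 0 0 0 0; -1 0 0 0 0 0 0; -1 0 0 0 0 0 0; -1 0 0 0 0 0 0; -1 0 0 0 0 0 0; -1 0 0 0 0 0 0; -1 0 0 0 0 0 0; -1 0 0 0 0 0 0'
python3 - <<'E'
from h import *
s=monitor.sense();print(s["position"],s["finger_gap"],s["force"],s["torque"],s["q"])
E
```

```text
time_s: 4.8
position: [0.5562, -0.2858, 0.1085]
ee_rot: [0.661, 0.751, 0.0, 0.001]
force: [-0.0, 0.8, 5.6]
finger_gap: 0.0278
[ 0.55622541 -0.2857718   0.10850925] 0.027751788566655333 [-0.00831967  0.80899964  5.58650857] [0.01020593 0.09528998 0.04262614] [-6.67515745e-01  4.23217667e-01  1.56658395e+00 -3.92663062e-05
  1.14973553e+00 -7.94628573e-01]
```

```bash
python3 -m creep '-1 0 0 -15 0 0 0; -1 0 0 -30 0 0 0; -1 0 0 -40 0 0 0; -1 0 0 -40 0 0 0; -1 0 0 -40 0 0 0; -1 0 0 0 0 0 0; -1 0 0 0 0 0 0'
python3 - <<'E'
from h import *
s=monitor.sense(); print(s["position"],s["force"],s["finger_gap"])
d=vision.get_image("side"); c=cam(d)
cv2.imwrite("pics/s4.png",d["pixels"])
p=proj(c,s["position"])[0]; print(p, proj(c,s["position"]-[0,0,.1035]))
u,v=int(p[0]),int(p[1]); crop(d["pixels"],u-50,v-30,u+60,v+70,6,"s4c.png")
E
```

```text
time_s: 5.5
position: [0.5558, -0.2854, 0.2738]
ee_rot: [0.661, 0.751, 0.0, 0.001]
force: [0.2, 0.3, -1.3]
finger_gap: 0.0275
[ 0.55582792 -0.28541397  0.27379594] [ 0.15717829  0.31216631 -1.32421032] 0.027528443680185977
[334.99157305 113.78344049] [[328.41362385 158.31883862]]
```

View pics/s4c.png

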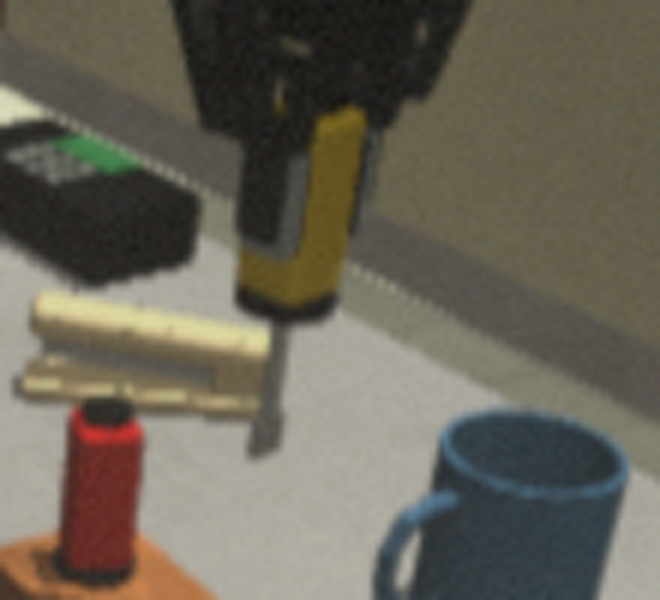

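The driver is held straight in the side view, with the tip at about (328,158) as predicted. I use the wrist view to find the blade direction and tip offset.

Run:
```python
from h import *
s=monitor.sense(); d=vision.get_image("wrist"); c=cam(d,s)
Rm=R.from_quat(s["ee_rot"]).as_matrix()
for r in (-7,0,7): print(proj(c,s["position"]+Rm@[r/1000,0,.1035]),proj(c,s["position"]+Rm@[0,r/1000,.1035]))
crop(d["pixels"],200,150,320,240,6,"w5c.png")
```

```text
[[257.7446334  205.17731415]] [[248.88145199 196.92282356]]
[[257.74167673 196.92488654]] [[257.74167673 196.92488654]]
[[257.73866457 188.51755506]] [[266.60207797 196.92694955]]
```

View pics/w5c.png

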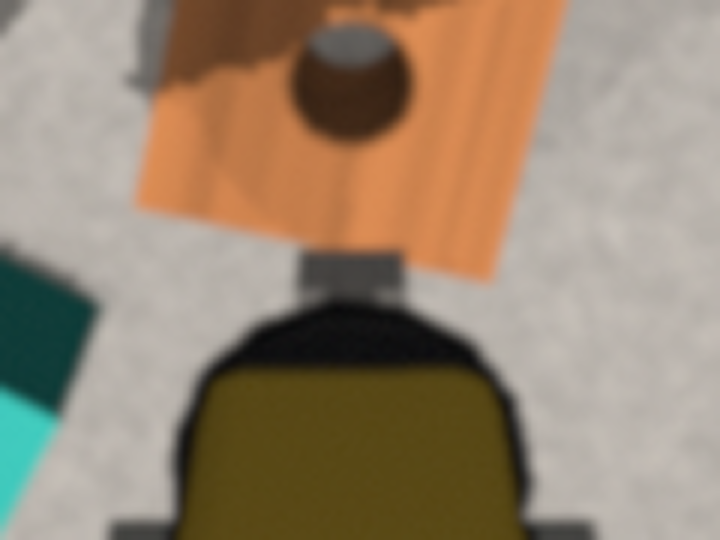

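The blade is seen edge-on at crop (351,270), so its width runs along tool y. Its tip sits at about (+2.5,+0.5) mm in the tool frame. I carry it over beside the screw and look at the slot.

```bash
python3 -m creep '-1 20 1.5 0 0 0 0; -1 42 3 0 0 0 0; -1 42 3 0 0 0 0; -1 42 3 0 0 0 0; -1 42 3 0 0 0 0; -1 42 3 0 0 0 0; -1 42 3 0 0 0 0; -1 20 1.5 0 0 0 0; -1 0 0 15 0 0 8.4; -1 0 0 15 0 0 8.4; -1 0 0 15 0 0 8.4; -1 0 0 0 0 0 0; -1 0 0 0 0 0 0'
python3 - <<'E'
from h import *
import pickle
s=monitor.sense(); d=vision.get_image("wrist"); c=cam(d,s); pickle.dump((s,d),open("w6.pkl","wb"))
t=vision.get_image("top")
crop(t["pixels"],120,90,240,180,6,"t6.png")
print(s["position"],R.from_quat(s["ee_rot"]).as_matrix().round(4),s["force"])
p=proj(c,[.551,.045,.06])[0];print(p)
cv2.imwrite("pics/w6.png",d["pixels"])
u,v=p.astype(int);u0,v0=max(0,u-70),max(0,v-50);print(u0,v0); crop(d["pixels"],u0,v0,u0+140,v0+100,5,"w6c.png")
E
```

```text
time_s: 6.9
position: [0.5386, 0.0072, 0.2262]
ee_rot: [0.808, 0.59, -0.001, -0.001]
force: [-0.1, 0.8, -1.1]
finger_gap: 0.0272
[0.53859838 0.00718064 0.22615274] [[ 3.045e-01  9.525e-01 -2.800e-03]
 [ 9.525e-01 -3.045e-01  6.000e-04]
 [-3.000e-04 -2.900e-03 -1.000e+00]] [-0.05912944  0.81185735 -1.06100888]
[258.67027269 134.6144268 ]
188 84
```

View pics/w6.png

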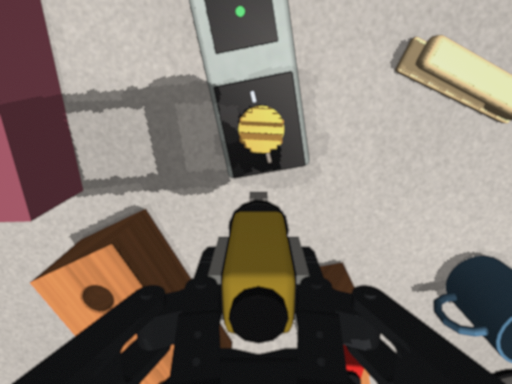

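View pics/w6c.png

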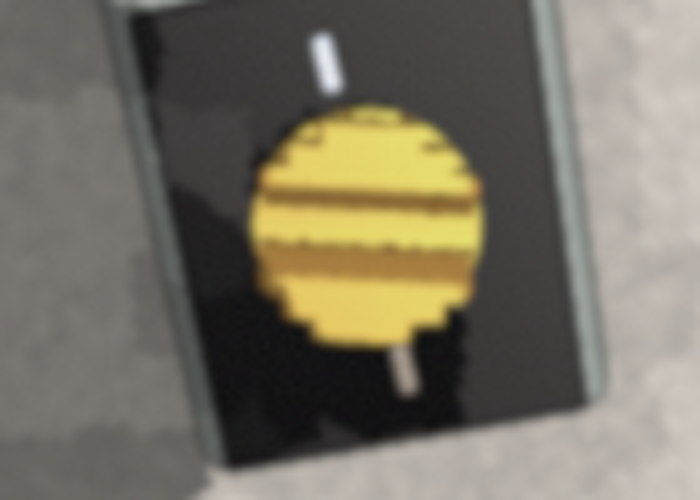

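Run:
```python
from h import *
import pickle; s,d=pickle.load(open("w6.pkl","rb")); c=cam(d,s); Rm=R.from_quat(s["ee_rot"]).as_matrix()
f=lambda L:np.array(L,float)/5+[188,84]
p=back(c,f([(367,233)]),.062)[0]; print("screw",p)
for n,a,b,z in [("slot top edge",(268,188),(475,196),.062),("slot low edge",(265,278),(470,284),.062),("bright/dark",(268,245),(478,252),.055),("marks",(325,63),(404,370),.04)]:
    q=back(c,f([a,b]),z); v=q[1]-q[0]; print(n,q.mean(0),np.degrees(np.arctan2(v[1],v[0])))
th=np.linspace(0,2*np.pi,60)
im=d["pixels"].copy(); im=cv2.resize(im[84:184,188:328],None,fx=5,fy=5,interpolation=cv2.INTER_CUBIC)
for z,col in((.062,(0,0,255)),):
    uv=proj(c,np.c_[p[0]+.022*np.cos(th),p[1]+.022*np.sin(th),0*th+z]); uv=((uv-[188,84])*5+2).astype(int)
    cv2.polylines(im,[uv],True,col,1)
cv2.imwrite("pics/w6o.png",im)
tip=s["position"]+Rm@[.0025,.0005,.1035]; print("tip",tip,"delta tool",(Rm.T@(p-tip))*1000)
```

```text
screw [0.55464906 0.04805458 0.062     ]
slot top edge [0.55771389 0.05495823 0.062     ] -19.873151178828184
slot low edge [0.55204973 0.03948324 0.062     ] -19.366522977055336
bright/dark [0.55462964 0.04397994 0.055     ] -19.59011567508447
marks [0.55435578 0.04745071 0.04      ] -92.95280562957139
tip [0.5395435  0.00946969 0.12265097] delta tool [41.37078406  2.814933   60.63041033]
```

View pics/w6o.png

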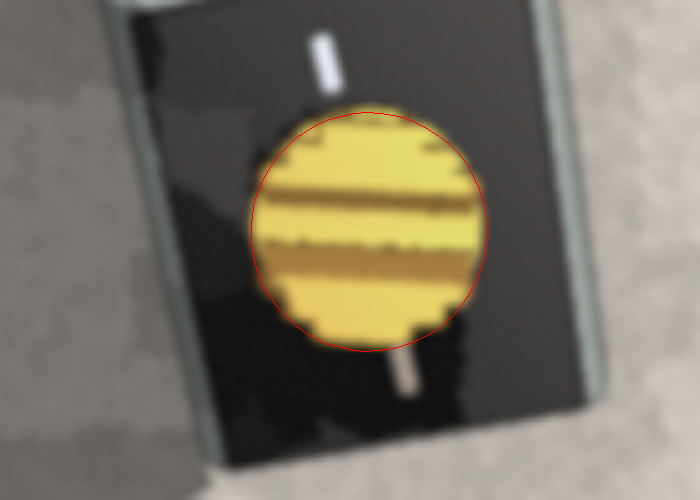

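View pics/t6.png

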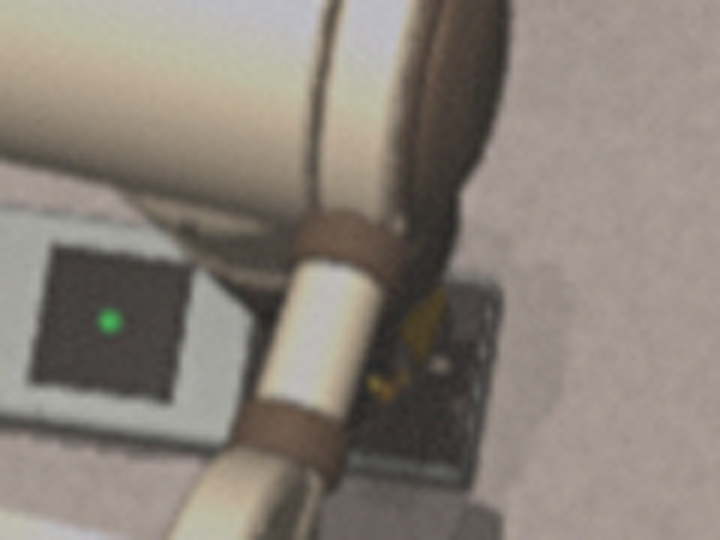

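The slot centre is at (0.5546,0.0478) with its yaw at -19.6°. The marks lie at -93°, so about 1.28 rad remains to turn. I move over the slot and stop just above the head for a check.

```bash
python3 -m creep '-1 20 1.4 0 0 0 0; -1 21.4 1.4 0 0 0 2; -1 0 0 20 0 0 0; -1 0 0 22 0 0 0; -1 0 0 0 0 0 0; -1 0 0 0 0 0 0'
python3 - <<'E'
from h import *
s=monitor.sense(); d=vision.get_image("wrist"); c=cam(d,s)
print(s["position"],s["ee_rot"],s["force"])
cv2.imwrite("pics/w7.png",d["pixels"]); crop(d["pixels"],190,130,330,230,5,"w7c.png")
d=vision.get_image("side");p=proj(cam(d),[.5546,.0478,.07])[0];u,v=p.astype(int);print(p);crop(d["pixels"],u-40,v-40,u+40,v+30,8,"s7c.png")
E
```

```text
time_s: 7.6
position: [0.555, 0.0455, 0.186]
ee_rot: [0.819, 0.574, 0.0, 0.0]
force: [-0.1, 0.2, -0.8]
finger_gap: 0.0275
[0.55500887 0.04548    0.18597754] [8.18532059e-01 5.74460836e-01 9.78379701e-05 8.27397479e-05] [-0.14884354  0.17004715 -0.78780335]
[250.39610064 141.05721997]
```

View pics/w7c.png

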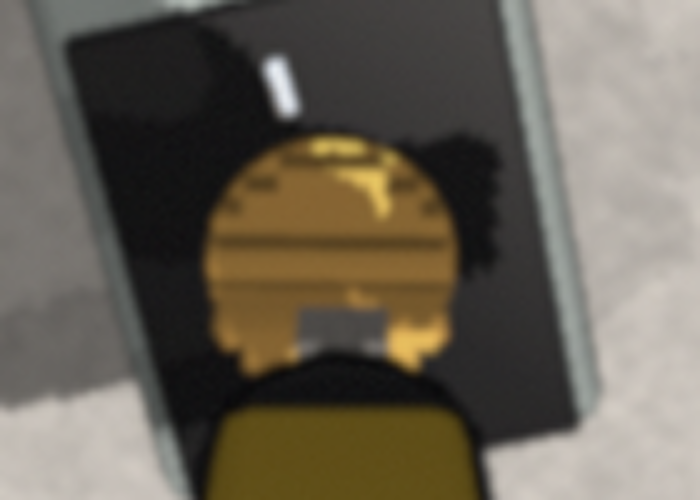

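View pics/s7c.png

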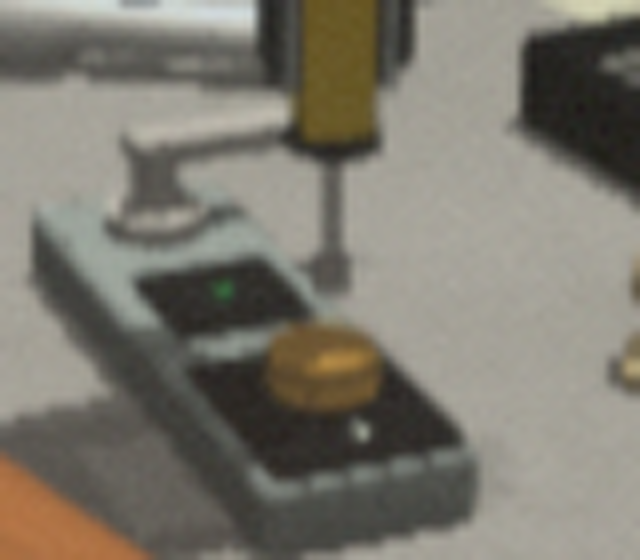

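Run:
```python
from h import *
s=monitor.sense(); d=vision.get_image("wrist"); c=cam(d,s); Rm=R.from_quat(s["ee_rot"]).as_matrix()
g=lambda uv:((uv-[190,130])*5)
print("blade near edge",(Rm.T@(back(c,np.array([(342,312)])/5+[190,130],s["position"][2]-.1035)[0]-s["position"]))*1000)
p=np.array([.5546,.0478,.0]); a=np.radians(-19.6); u=np.array([np.cos(a),np.sin(a),0]); n=np.array([-u[1],u[0],0])
im=cv2.resize(d["pixels"][130:230,190:330],None,fx=5,fy=5,interpolation=cv2.INTER_CUBIC)
for w,z,col in [(.0085,.062,(0,0,255)),(-.0085,.062,(0,0,255)),(.0035,.054,(0,255,0)),(-.0035,.054,(0,255,0))]:
    q=g(proj(c,[p+[0,0,z]+n*w-u*.02,p+[0,0,z]+n*w+u*.02])).astype(int); print(w,q.tolist()); cv2.line(im,tuple(q[0].tolist()),tuple(q[1].tolist()),col,1)
cv2.imwrite("pics/w8o.png",im)
```

```text
blade near edge [  3.92998679   0.49801614 103.50417478]
0.0085 [[206, 234], [442, 233]]
-0.0085 [[209, 329], [441, 328]]
0.0035 [[211, 249], [439, 248]]
-0.0035 [[212, 287], [438, 286]]
```

View pics/w8o.png

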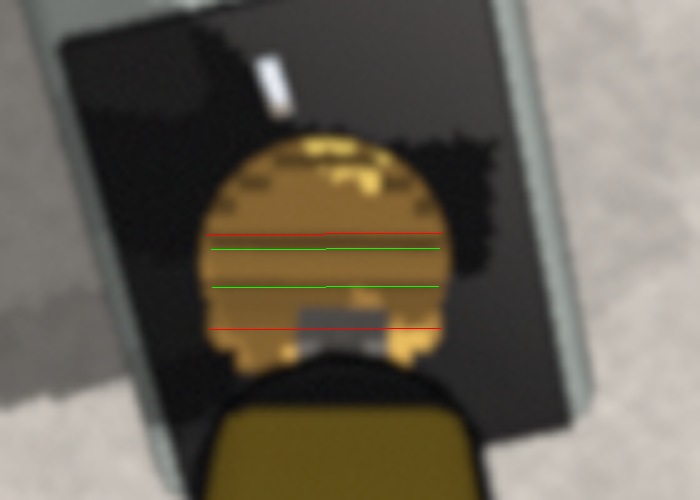

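Run:
```python
from h import *
s=monitor.sense(); Rm=R.from_quat(s["ee_rot"]).as_matrix()
print(s["time_s"],s["position"],Rm[:,:2].round(3).tolist(),(Rm.T@(np.array([.5546,.0478,.05])-s["position"])-[.002,.0005,.1035])*1000, s["qvel"].round(3))
```

```text
7.75 [0.55582653 0.04531066 0.18710085] [[0.341, 0.94], [0.94, -0.341], [0.001, 0.003]] [-0.15883669 -2.8984658  33.59559731] [ 0.003 -0.001  0.002  0.    -0.003  0.003]
```

```bash
python3 -m creep '-1 0 -2.9 0 0 0 0; -1 0 0 14 0 0 0; -1 0 0 14 0 0 0; -1 0 0 0 0 0 0; -1 0 0 0 0 0 0'; python3 -m creep '-1 0 0 4 0 0 0; -1 0 0 2 0 0 0; -1 0 0 0 0 0 0'
```

```text
time_s: 8.25
position: [0.5514, 0.0466, 0.1562]
ee_rot: [0.819, 0.574, -0.001, -0.001]
force: [-1.0, -1.1, -1.2]
finger_gap: 0.0276
time_s: 8.55
position: [0.5526, 0.0465, 0.152]
ee_rot: [0.819, 0.574, 0.001, 0.0]
force: [0.5, 0.6, 2.8]
finger_gap: 0.0275
```

Contact force rose at the slot-floor height (tip z about 0.0485), so the blade is seated; on the head's top it would have stopped at 0.062. I push in and begin turning.

```bash
python3 -m creep '-1 0 0 2 0 0 0; -1 0 0 0 0 0 0; -1 0 0 0 0 0 0'
python3 - <<'E'
from h import *
s=monitor.sense(); print(s["q"],s["torque"],s["position"])
E
python3 -m creep '-1 0.05 -0.2 0 0 0 6; -1 0.05 -0.2 0 0 0 6; -1 0.05 -0.2 0 0 0 6; -1 0.05 -0.2 0 0 0 6; -1 0.05 -0.2 0 0 0 6; -1 0 0 0 0 0 0'
python3 - <<'E'
from h import *
s=monitor.sense(); print(s["q"],s["torque"],s["position"])
E
```

```text
time_s: 8.85
position: [0.5527, 0.0465, 0.1502]
ee_rot: [0.819, 0.574, 0.001, 0.001]
force: [-0.1, -0.0, 5.0]
finger_gap: 0.0276
[-1.33945521e-01  2.03440618e-01  1.75238673e+00 -2.93020665e-05
  1.18419657e+00  2.13661067e-01] [-0.00628031  0.15557934  0.03151757] [0.55267861 0.04650109 0.15017807]
time_s: 9.45
position: [0.5514, 0.047, 0.15]
ee_rot: [0.94, 0.342, -0.0, 0.0]
force: [-1.3, -0.2, 5.0]
finger_gap: 0.0275
[-1.32930801e-01  2.01840821e-01  1.75474171e+00 -9.51083504e-04
  1.18483831e+00  7.40622000e-01] [-0.25525867  0.41318773 -0.00076332] [0.55142391 0.04697656 0.14995233]
```

```bash
python3 -m creep '-1 0.05 -0.2 0.8 0 0 6; -1 0.05 -0.2 0 0 0 6; -1 0.05 -0.2 0 0 0 6; -1 0.05 -0.2 0 0 0 6; -1 0.05 -0.2 0 0 0 6; -1 0.05 -0.2 0 0 0 6; -1 0 0 0 0 0 0'
python3 - <<'E'
from h import *
s=monitor.sense(); print(s["q"],s["torque"],s["position"])
Rm=R.from_quat(s["ee_rot"]).as_matrix(); print("psi",np.degrees(np.arctan2(Rm[1,1],Rm[0,1])))
d=vision.get_image("wrist"); crop(d["pixels"],190,130,330,230,5,"w9c.png")
E
```

```text
time_s: 10.15
position: [0.5512, 0.0485, 0.1493]
ee_rot: [0.999, 0.035, -0.0, 0.0]
force: [-2.0, 0.7, 6.6]
finger_gap: 0.0277
[-1.30530123e-01  2.02385883e-01  1.75555980e+00 -1.47048855e-04
  1.18368818e+00  1.37111571e+00] [0.00359291 0.53909058 0.05345005] [0.5511567  0.04853546 0.14927915]
psi -86.03478757280143
```

View pics/w9c.png

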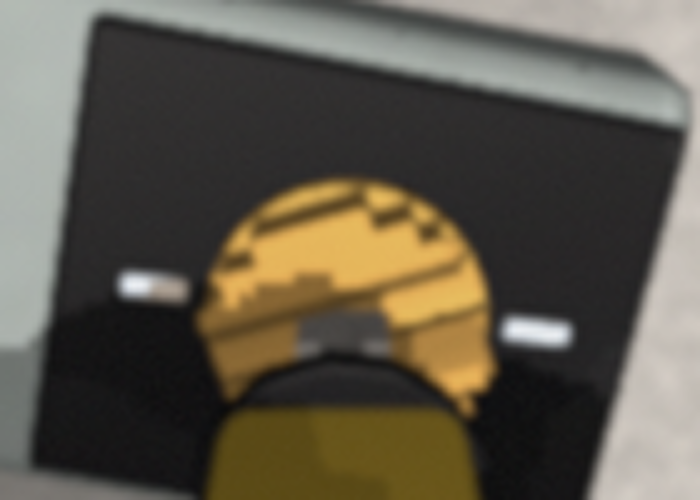

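The blade turns the slot, which trails it by the play (about 13°). About 21° is left to the marks.

```bash
python3 -m creep '-1 0.05 -0.2 0 0 0 6; -1 0.05 -0.2 0 0 0 6; -1 0.05 -0.2 0 0 0 5; -1 0 0 0 0 0 0'
python3 - <<'E'
from h import *
s=monitor.sense(); print(s["q"][5],s["torque"])
E
python3 -m creep '-1 0 -0.1 0 0 0 3; -1 0 0 0 0 0 0'
python3 - <<'E'
from h import *
s=monitor.sense(); print(s["q"][5],s["torque"])
E
python3 -m creep '-1 0 -0.1 0 0 0 3; -1 0 0 0 0 0 0'
python3 - <<'E'
from h import *
s=monitor.sense(); print(s["q"][5],s["torque"])
d=vision.get_image("wrist"); crop(d["pixels"],190,130,330,230,5,"w10c.png")
E
```

```text
time_s: 10.6
position: [0.5513, 0.0493, 0.1493]
ee_rot: [0.994, -0.113, -0.0, -0.0]
force: [-1.8, 1.5, 6.5]
finger_gap: 0.0274
1.668589909583517 [ 0.09848676  0.49748825 -0.02550569]
time_s: 10.8
position: [0.5514, 0.0494, 0.1493]
ee_rot: [0.99, -0.139, 0.0, -0.0]
force: [-2.9, 0.3, 6.0]
finger_gap: 0.0275
1.7202711328828086 [0.21131105 0.51221584 0.08062656]
time_s: 11.0
position: [0.5515, 0.0495, 0.1493]
ee_rot: [0.986, -0.165, 0.0, -0.0]
force: [-2.0, 0.8, 6.2]
finger_gap: 0.0273
1.7728395579245684 [0.1529462  0.46066322 0.04473076]
```

View pics/w10c.png

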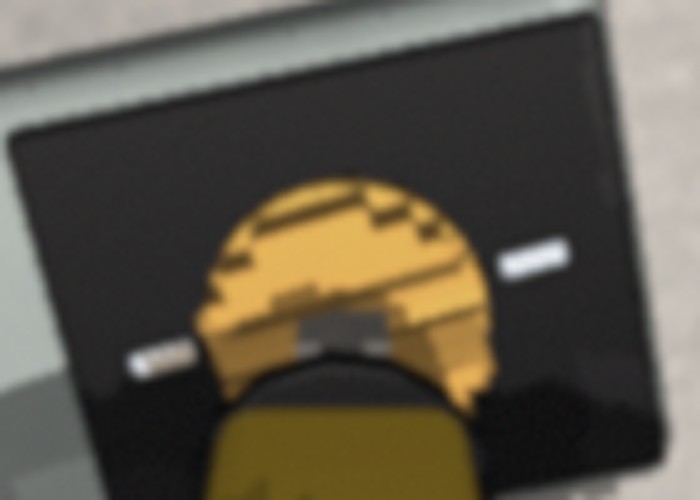

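```bash
for i in 1; do :; done; python3 -m creep '-1 0 -0.1 0 0 0 2; -1 0 0 0 0 0 0'
python3 - <<'E'
from h import *
s=monitor.sense(); print(s["q"][5],s["torque"],s["joint_efforts"][5])
E
python3 -m creep '-1 0 -0.1 0 0 0 2; -1 0 0 0 0 0 0'
python3 - <<'E'
from h import *
s=monitor.sense(); print(s["q"][5],s["torque"],s["joint_efforts"][5])
E
python3 -m creep '-1 0 -0.1 0 0 0 2; -1 0 0 0 0 0 0'
python3 - <<'E'
from h import *
s=monitor.sense(); print(s["q"][5],s["torque"],s["joint_efforts"][5])
d=vision.get_image("wrist"); crop(d["pixels"],190,130,330,230,5,"w11c.png")
E
```

```text
time_s: 11.25
position: [0.5515, 0.0496, 0.1493]
ee_rot: [0.983, -0.182, 0.0, -0.0]
force: [-1.7, 0.4, 6.6]
finger_gap: 0.0272
1.8075409596655918 [0.16695567 0.47602316 0.0604241 ] 0.2494584023952484
time_s: 11.45
position: [0.5515, 0.0497, 0.1493]
ee_rot: [0.98, -0.199, 0.0, -0.0]
force: [-1.8, 0.8, 7.1]
finger_gap: 0.0275
1.842551075557715 [0.20084049 0.44803055 0.12483911] 0.28469343669712543
time_s: 11.65
position: [0.5516, 0.0498, 0.1493]
ee_rot: [0.976, -0.216, 0.0, -0.0]
force: [-2.2, 0.6, 6.2]
finger_gap: 0.0276
1.8775686903548396 [0.22002308 0.4426446  0.10997719] 0.3227193094789982
```

View pics/w11c.png

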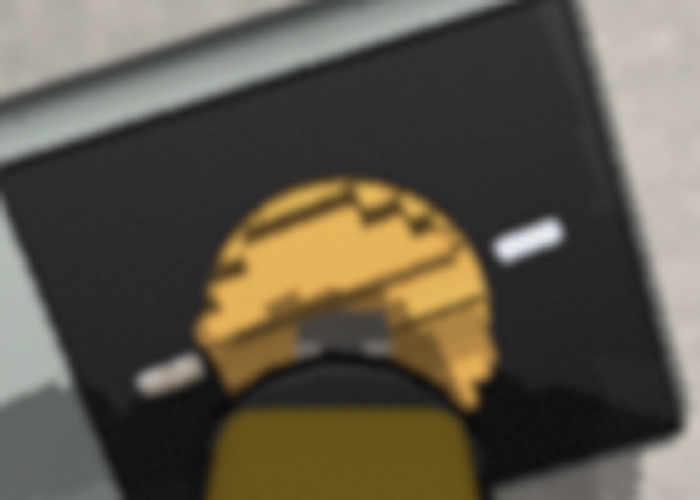

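Resistance is climbing with each step and the slot is now nearly in line with the marks. One more pair of steps to confirm the stop.

```bash
python3 -m creep '-1 0 -0.1 0 0 0 2; -1 0 0 0 0 0 2; -1 0 0 0 0 0 0; -1 0 0 0 0 0 0'
python3 - <<'E'
from h import *
s=monitor.sense(); print(s["q"][5],s["torque"],s["joint_efforts"][5],s["position"])
d=vision.get_image("wrist"); crop(d["pixels"],190,130,330,230,5,"w12c.png")
E
```

```text
time_s: 12.1
position: [0.5516, 0.0501, 0.1493]
ee_rot: [0.968, -0.249, 0.0, -0.0]
force: [-1.8, 1.6, 6.4]
finger_gap: 0.0276
1.9466101377027036 [0.38543067 0.4301732  0.20974096] 0.22829946130514145 [0.55163216 0.05009424 0.1493368 ]
```

View pics/w12c.png

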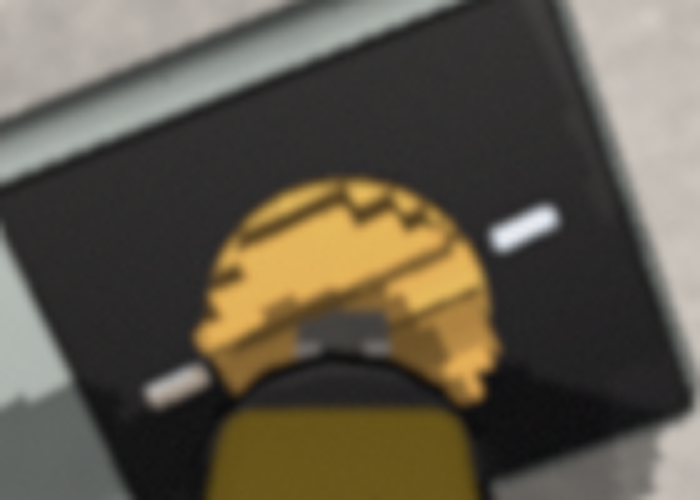

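The slot has stayed parallel to the marks (24.2° and 24.5° in the picture) while the tool turned 4° further and the torque rose, so it is at the stop. I back off within the play, lift and check.

```bash
python3 -m creep '-1 0 0 0 0 0 -5; -1 0 0 -5 0 0 0; -1 0 0 -8 0 0 0; -1 0 0 -12 0 0 0; -1 0 0 -25 0 0 0; -1 0 0 -30 0 0 0; -1 0 0 -30 0 0 0; -1 0 0 -17 0 0 0; -1 0 0 0 0 0 0; -1 0 0 0 0 0 0'
python3 - <<'E'
from h import *
s=monitor.sense(); d=vision.get_image("wrist"); c=cam(d,s)
print(s["position"],R.from_quat(s["ee_rot"]).as_matrix().round(3)[:,1],s["force"]); p=proj(c,[.5546,.0478,.062]);print(p)
u,v=p[0].astype(int); print(u-70,v-50); crop(d["pixels"],u-70,v-50,u+70,v+50,5,"w13c.png"); import pickle; pickle.dump((s,d),open("w13.pkl","wb"))
E
```

```text
time_s: 13.15
position: [0.5513, 0.0496, 0.2753]
ee_rot: [0.978, -0.207, -0.0, 0.0]
force: [0.0, -0.3, -1.5]
finger_gap: 0.0276
[0.551298   0.04961404 0.275338  ] [-0.406 -0.914  0.   ] [ 0.03899352 -0.30767822 -1.52189784]
[[258.49335132 160.73709277]]
188 110
```

View pics/w13c.png

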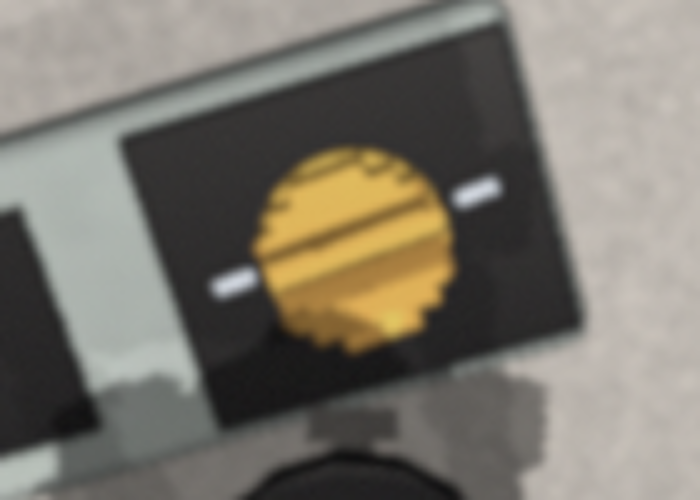

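The slot lies along the marks: slot edges about 20.4° on average, marks 20.7°. I carry the driver back over its hole.

```bash
python3 -m creep '-1 9 19 0 0 0 0; -1 17.5 38 0 0 0 0; -1 17.5 38 0 0 0 0; -1 17.5 38 0 0 0 0; -1 17.5 38 0 0 0 0; -1 17.5 38 0 0 0 0; -1 17.5 38 0 0 0 0; -1 17.5 38 0 0 0 0; -1 9 19 0 0 0 0; -1 0 0 0 0 0 0' ; python3 -m creep '-1 0 0 0 0 0 -8.1; -1 0 0 0 0 0 -8.1; -1 0 0 0 0 0 -8.1; -1 0 0 0 0 0 -8.1; -1 0 0 0 0 0 -8.1; -1 0 0 0 0 0 -8.1; -1 0 0 0 0 0 -8.1; -1 0 0 0 0 0 -8.1; -1 0 0 0 0 0 -8.1; -1 0 0 0 0 0 -8.1; -1 0 0 0 0 0 -8.1; -1 0 0 0 0 0 -8.1; -1 0 0 0 0 0 -8.1; -1 0 0 0 0 0 -8.1; -1 0 0 0 0 0 -8.1; -1 0 0 0 0 0 0; -1 0 0 0 0 0 0'
python3 - <<'E'
from h import *
s=monitor.sense(); d=vision.get_image("wrist"); Rm=R.from_quat(s["ee_rot"]).as_matrix()
print(s["position"],s["time_s"],Rm[:,1].round(3)); dl=np.array([.5558,-.2854,.10])-s["position"]; print((Rm.T@dl)*1000)
crop(d["pixels"],200,150,320,240,6,"w14c.png")
d=vision.get_image("side");c=cam(d);u,v=proj(c,s["position"])[0].astype(int);crop(d["pixels"],u-50,v-30,u+60,v+70,6,"s14c.png")
E
```

```text
time_s: 14.2
position: [0.5553, -0.2878, 0.2729]
ee_rot: [0.978, -0.209, -0.002, -0.0]
force: [-0.4, 0.2, -1.0]
finger_gap: 0.0276
time_s: 15.9
position: [0.5564, -0.2842, 0.2745]
ee_rot: [0.66, 0.751, 0.0, -0.001]
force: [-0.6, 0.0, -0.9]
finger_gap: 0.0276
[ 0.55643766 -0.28423822  0.27447692] 15.9 [ 0.992  0.129 -0.001]
[ -1.32425735  -0.55935276 174.47603136]
```

View pics/w14c.png

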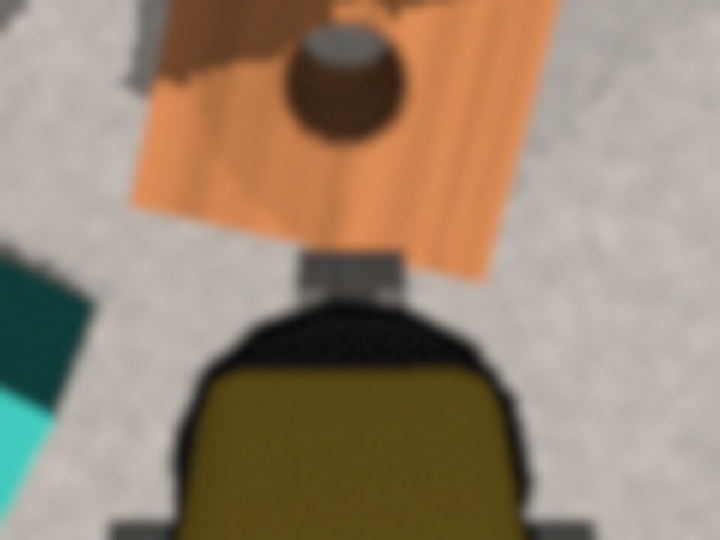

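View pics/s14c.png

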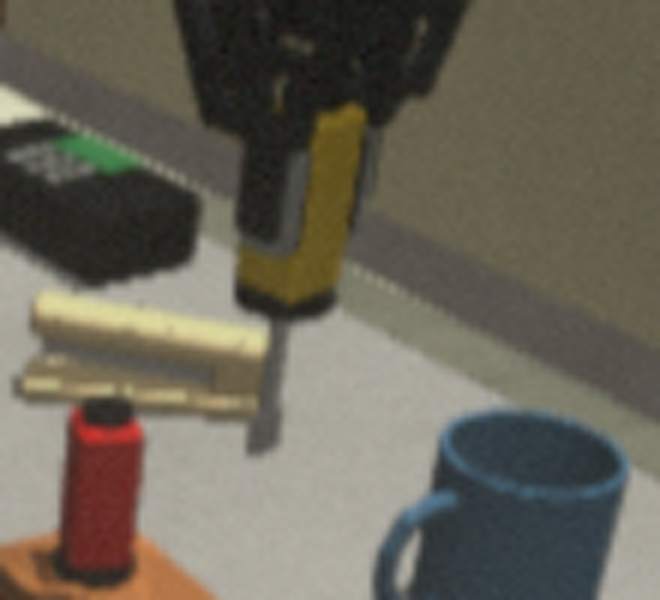

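The wrist and side views match those just after pickup, so nothing slipped, and the tip is within about 1.5 mm of the hole axis. I lower it.

```bash
python3 -m creep '-1 -1.2 -0.5 0 0 0 0; -1 0 0 20 0 0 0; -1 0 0 35 0 0 0; -1 0 0 30 0 0 0; -1 0 0 0 0 0 0; -1 0 0 25 0 0 0; -1 0 0 25 0 0 0; -1 0 0 20 0 0 0; -1 0 0 0 0 0 0; -1 0 0 0 0 0 0'; python3 -m creep '-1 0 0 5 0 0 0; -1 0 0 3 0 0 0; -1 0 0 0 0 0 0; -1 0 0 0 0 0 0'
```

```text
time_s: 17.0
position: [0.5571, -0.2871, 0.1223]
ee_rot: [0.659, 0.752, 0.0, 0.001]
force: [0.3, 0.1, 0.3]
finger_gap: 0.0272
time_s: 17.4
position: [0.5565, -0.2865, 0.1128]
ee_rot: [0.659, 0.752, -0.0, 0.0]
force: [0.6, -0.5, -0.8]
finger_gap: 0.0274
```

```bash
python3 -m creep '-1 0 0 3 0 0 0; -1 0 0 0 0 0 0; -1 0 0 0 0 0 0'; python3 -m creep '-1 0 0 2 0 0 0; -1 0 0 0 0 0 0; -1 0 0 0 0 0 0'
```

```text
time_s: 17.7
position: [0.5562, -0.2864, 0.1094]
ee_rot: [0.659, 0.752, -0.0, -0.0]
force: [0.4, 0.0, -0.7]
finger_gap: 0.0276
time_s: 18.0
position: [0.5566, -0.2867, 0.1085]
ee_rot: [0.659, 0.752, -0.0, 0.0]
force: [-1.5, 1.1, 5.3]
finger_gap: 0.0274
```

Contact comes at 0.1085, the pickup height, so the flange is on the stand. I release, rise and look.

```bash
python3 -m creep '-0.2 0 0 0 0 0 0; 0 0 0 0 0 0 0; 0.5 0 0 0 0 0 0; 1 0 0 0 0 0 0; 1 0 0 0 0 0 0; 1 0 0 0 0 0 0; 1 0 0 0 0 0 0; 1 0 0 0 0 0 0; 1 0 0 -15 0 0 0; 1 0 0 -30 0 0 0; 1 0 0 -35 0 0 0; 1 0 0 -40 0 0 0; 1 -30 0 -30 0 0 0; 1 -45 0 0 0 0 0; 1 -45 0 0 0 0 0; 1 0 0 0 0 0 0; 1 0 0 0 0 0 0'
python3 - <<'E'
from h import *
s=monitor.sense(); print(s["position"],s["force"],s["finger_gap"],s["time_s"])
d=vision.get_image("side"); crop(d["pixels"],210,100,370,230,4,"s15.png")
d=vision.get_image("top"); crop(d["pixels"],80,85,340,185,3,"t15.png")
d=vision.get_image("wrist"); cv2.imwrite("pics/w15.png",d["pixels"])
E
```

```text
time_s: 19.7
position: [0.5719, -0.4061, 0.2579]
ee_rot: [0.659, 0.752, 0.0, -0.0]
force: [-0.2, 0.8, -0.1]
finger_gap: 0.0853
[ 0.57191323 -0.40610523  0.25786968] [-0.2224571   0.79995225 -0.11789616] 0.08530370969530315 19.7
```

View pics/s15.png

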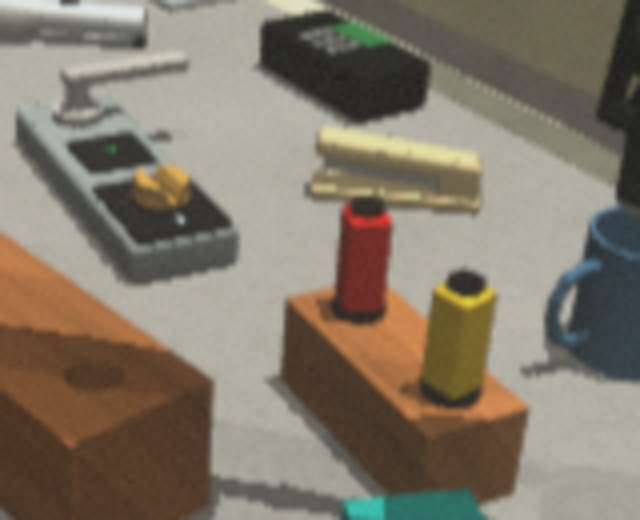

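View pics/t15.png

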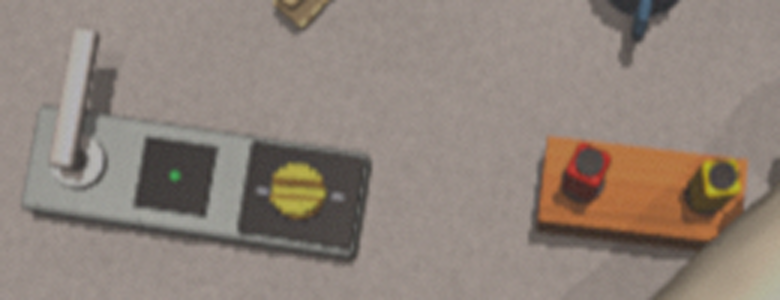

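View pics/w15.png

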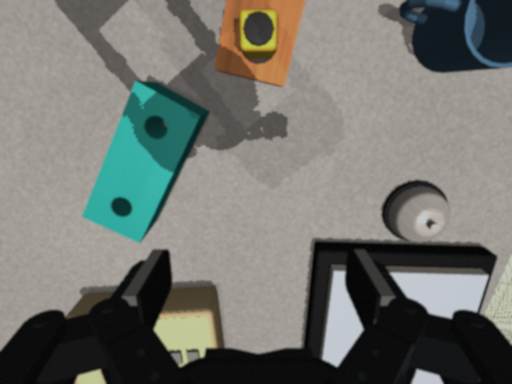

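The driver is upright with its flange on the stand (side crop (450,390)). In the top crop the slot at (298,188) looks close to the marks, so I measure the angle more carefully.

Run:
```python
from h import *
d=vision.get_image("top"); crop(d["pixels"],155,130,205,165,14,"t16.png")
```

```text
(no output)
```

View pics/t16.png

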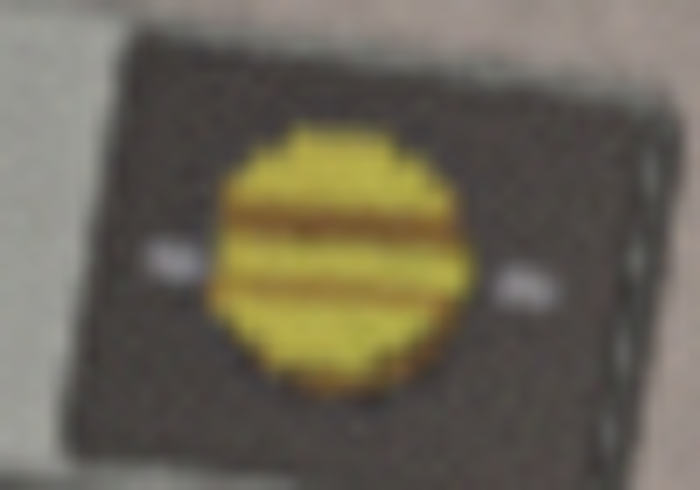

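Run:
```python
from h import *
import pickle; s,d=pickle.load(open("w13.pkl","rb")); c=cam(d,s)
f=lambda L:np.array(L,float)/5+[188,110]
for n,a,b,z in [("slot far",(262,258),(427,200),.062),("floor/near",(285,292),(445,236),.055),("marks",(233,283),(477,191),.04)]:
    q=back(c,f([a,b]),z); v=q[1]-q[0]; print(n,np.degrees(np.arctan2(v[1],v[0])))
crop(d["pixels"],225,130,290,185,12,"w13z.png")
```

```text
slot far -94.2807352794682
floor/near -94.19542681249229
marks -92.92456436921803
```

View pics/w13z.png

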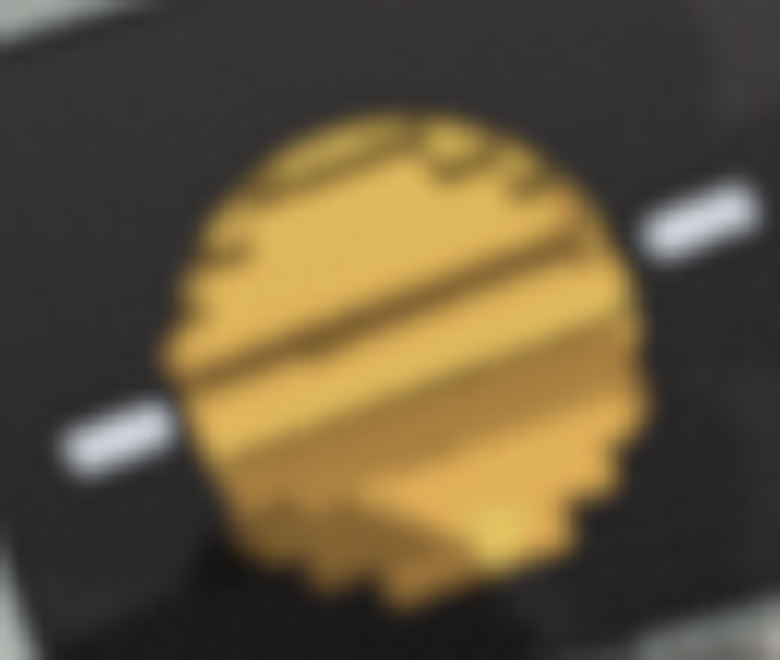

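The slot is at -94.2° and the marks at -92.9°, the same within measuring error, so the screw is at the stop. I hand the job in.

```bash
python3 -c "
from plant import arm,monitor
print(monitor.sense()['time_s'],arm.finish_job())"
```

```text
the job is handed in; nothing more can be done
19.9 None
```

The job is done and handed in at 19.9 s: the screw is locked, and the yellow driver is back in its hole in the small wooden stand, released.

- **Driver and slot:** I took the yellow driver from the small wooden stand and seated its blade in the slot. Contact came at the slot-floor height, not on top of the head.
- **Push and turn:** I pushed the screw in about 3 mm, judging by 6–7 N of push. I held it there and turned it clockwise until the torque rose while the slot stopped moving relative to the marks.
- **Screw check:** In the wrist picture taken after lifting out, the slot is at -94.2° and the marks at -92.9°, which agrees within measuring error. A last look from the top camera also showed it close to the marks.
- **Return:** The flange touched the stand at the same height as at pickup (0.1085 m). After release, the side, top and wrist pictures showed the driver upright in its hole, with the gripper clear.

No check failed. The only disagreement was about 2–3 mm between the first rough top-camera position of the screw and the wrist camera's. I used the wrist measurement.

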